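# Pack the painting kit tray

### The arm

A 6-joint arm with a two-finger parallel gripper is mounted at the origin on the work surface. World frame = base frame: x ahead of the robot, y to its left, z up, the work surface at z = 0. Lengths are in mm, angles in rad, forces in N, time in s.
With the tool pointing down it reaches from about 250 to 800 mm from the base axis. Payload 8.5 kg.
Tool frame: the origin (TCP) lies midway between the tips of the shut fingers; the grasp point (between the pads) lies 19 mm behind it; z points along the fingers, y is the line along which they close (so a half turn about z gives the same grasp; the last joint's range is limited). The gripper opens to 85 mm and grips with 20 to 120 N. Pads are 22 mm wide; open, the fingers measure 114 mm over their backs; the gripper's body (76 mm by 85 mm) begins 54 mm behind the grasp point. The pads swing forward as they close: fully open they stand 13 mm farther back than shut.
Start: joints at [-1.162, 0.238, -0.013, 1.319, 0, 1.571], TCP at [208.673, -481.7, 231.276] pointing down, gripper open.
Joint ranges: [-2.66, 2.66], [-1.03, 1.9], [-1.14, 1.46], [-1.82, 2.27], [-1.45, 1.34], [-3.14, 3.14]. Speed limits (rad/s): [2.22, 2.22, 2.79, 3.14, 3.14, 3.14].

### API

Orientations are given as a unit quaternion [x, y, z, w].
In Python, from rig import env gives the robot as it stands. The module is installed in compiled form; this text tells all that it offers.
- The arm moves only by the shell command python3 -m pendant 'ROWS' [FORCE]. ROWS is JSON, one flat list of numbers, 5 for each row, row after row: the shift along the tool's x, y, z in m, then the turn about the tool's z in rad, then the finger opening in m, from 0 to 0.0854. In form: [dx, dy, dz, twist, fingers, dx, dy, dz, twist, fingers, ...]. A call has 1 to 12 rows; each row is the pose to reach, as a shift and turn from the pose commanded when the call began, along the tool's axes at that moment; what a row does not reach only later rows make up. A row lasts 1/12 s, in which the tool goes at most 41.7 mm and 7.16 degrees, less where a joint would pass 70% of its speed; a pose out of reach is approached as far as the arm can. A call with a gripper value outside its range is refused whole. The fingers move at their own pace and stop on an object; FORCE is the grip in N (left out, the last holds). Time passes only in rows, so rows that repeat a pose let the fingers close. It gives the time, the measured TCP pose, the force, the opening and the grip force at its end, in the units of the state.
- env.get_state(): the state, without advancing time (a new reading comes with each control period).
- env.grab_frame(name): name is "side" or "top"; returns the picture (480x640x3 uint8, blue, green, red); there is no depth.
- env.calibration(name): a dict with "camera_matrix" (3x3 intrinsics, pixels), "rvec" (rotation vector, rad) and "tvec" (3), from world to camera coordinates, as OpenCV has them. Camera axes: x right, y down, z forward; pixel columns grow to the right and rows downward; lengths in mm; the calibration is good to about 2 mm. A picture is of the moment at which its call begins. calibration takes no time and is no camera call.
- env.job_done(): hands the job in; it is judged then, once.
The state is a dict: "clock": time; "joint_pos": joint angles; "qvel": joint speeds; "joint_efforts": joint torques, N m; "tcp_pos": TCP position; "ee_rot": TCP orientation; "contact_force": force on the tool from outside, world axes, zero at the start; "ft_torque": the same for the moment, N m; "opening": finger opening in mm; "gripper_force": force on a finger pad.
Only numpy, scipy, OpenCV 4.12 (cv2) and the standard library are available. Lean on these libraries where they do the work, as an engineer would, in place of code of your own. Each camera call takes 0.05 s, during which the arm holds its last target. There are 200 camera calls.

### The job

Pack the painting kit into the wooden tray: the lidded paint jar, the squat metal tin, the square ink bottle and the rectangular paint case, each set down upright (not dropped) on the tray floor in the cut-out of its own shape and size. Leave the open empty jar and the roll of tape standing where they are.

Things in the scene. Friction and masses are not known exactly. Their poses are not given: they have to be found in the camera images.
- paint_jar: Round white plastic paint jar with its white screw lid on: diameter 48 mm, 58 mm tall, closed top. Origin: centre of its underside, z up. Loose, about 130 g, upright.
- tin: Squat round metal tin with closed lid: diameter 62 mm, 38 mm tall. Origin: centre of its underside, z up. Loose, about 160 g, upright.
- ink_bottle: Square amber glass ink bottle: body 42 x 42 mm in plan (sides along its x and y), 34 mm tall, with a round black cap of diameter 26 mm on top, 50 mm tall in all. Origin: centre of its underside, z up. Loose, about 120 g, upright.
- case: Rectangular metal paint case, closed: 36 mm along its x, 66 mm along its y, 36 mm tall. Origin: centre of its underside, z up. Loose, about 140 g, lying flat.
- spacer_jar: Tray place with the smaller round cut-out, diameter 58 mm, centred on the plate. Grey plate 88 x 88 x 12 mm in the wooden tray, fixed; origin: centre of its underside, on the tray floor 4 mm above the table; top face 16 mm above the table. The cut-out goes right through: what stands in it stands on the tray floor. The four plates lie 90 mm apart along their y, in varying order.
- spacer_tin: Tray place with the larger round cut-out, diameter 72 mm, centred on the plate. Grey plate 88 x 88 x 12 mm in the wooden tray, fixed; origin: centre of its underside, on the tray floor 4 mm above the table; top face 16 mm above the table. The cut-out goes right through: what stands in it stands on the tray floor. The tray is 104 x 376 mm outside, fixed, its rim flush with the plates.
- spacer_ink: Tray place with the square cut-out, 52 x 52 mm, centred on the plate, sides along its x and y. Grey plate 88 x 88 x 12 mm in the wooden tray, fixed; origin: centre of its underside, on the tray floor 4 mm above the table; top face 16 mm above the table. The cut-out goes right through: what stands in it stands on the tray floor.
- spacer_case: Tray place with the rectangular cut-out, 46 mm along its x and 76 mm along its y, centred on the plate. Grey plate 88 x 88 x 12 mm in the wooden tray, fixed; origin: centre of its underside, on the tray floor 4 mm above the table; top face 16 mm above the table. The cut-out goes right through: what stands in it stands on the tray floor.
- empty_jar: Look-alike: round white plastic jar without a lid, open and empty: diameter 48 mm, 50 mm tall, wall 3 mm. Origin: centre of its underside, z up. Loose, about 60 g. To be left alone.
- tape: Look-alike: roll of pale tape, a ring of outer diameter 62 mm, hole 38 mm, 36 mm tall, lying flat. Origin: centre of its underside, z up. Loose, about 70 g. To be left alone.
There are look-alikes about, which are no part of the job. What is shaped like the ink_bottle but blue is not meant.

How it is judged:
By the outcome, as a careful person would: the job done as asked, in the order asked, and still so for the second after the job is handed in, with the robot touching nothing.
It also fails if it takes over 86 s, if anything falls off the work surface, if the arm or the gripper's body presses on something with over 40 N, if the wrist force passes 120 N, or if a joint passes its speed limit or range.

## Working session

There is one attempt and no reset: what is moved stays moved. The work goes in short steps, Python scripts to look and compute and a shell command to move; the robot and the scene stay as the last step left them, time stands still between calls to the robot, and variables do not carry over. Pictures are saved under pics/ and viewed, at most 14 in all, crops included, and the job is handed in when it is done.

```bash
mkdir -p pics; python3 - <<'E'
from rig import env
import cv2,numpy as np
for n in("top","side"):
    cv2.imwrite(f"pics/{n}0.png",env.grab_frame(n)); c=env.calibration(n)
    R=cv2.Rodrigues(np.array(c["rvec"],float))[0]; print(n,np.round(c["camera_matrix"],1).tolist(),np.round(-R.T@np.array(c["tvec"],float).ravel(),0),np.round(R,2).tolist())
s=env.get_state(); print(s)
E
```

```text
top [[519.8, 0.0, 318.7], [0.0, 519.8, 233.9], [0.0, 0.0, 1.0]] [ 310.   -7. 1089.] [[-0.01, -1.0, -0.01], [-0.98, 0.01, -0.19], [0.19, 0.01, -0.98]]
side [[534.6, 0.0, 322.7], [0.0, 534.6, 231.3], [0.0, 0.0, 1.0]] [-211.  769.  656.] [[-0.73, -0.68, -0.0], [-0.34, 0.37, -0.87], [0.59, -0.63, -0.5]]
{'clock': 0.1, 'joint_pos': array([-1.16198460e+00,  2.38741657e-01, -1.41583859e-02,  1.31918388e+00,
        2.93223555e-05,  1.57081354e+00]), 'qvel': array([ 1.26463481e-03, -1.06223453e-03,  1.45502647e-03, -9.92975186e-05,
       -6.34989201e-04, -1.61549485e-03]), 'joint_efforts': array([-3.75969257e-04, -5.39721036e+01,  3.46999276e+01,  1.33694411e-02,
        1.21399617e-04,  3.22260874e-06]), 'tcp_pos': array([ 208.5626663 , -481.40264547,  230.73545691]), 'ee_rot': array([ 9.79183304e-01,  2.02976950e-01, -1.16331483e-04, -6.33372077e-04]), 'contact_force': array([-0.35644632, -0.74700085, -0.75100327]), 'ft_torque': array([-0.00627433,  0.04287584,  0.02349417]), 'gripper_force': 0.0, 'opening': 85.2566438192484}
```

View pics/top0.png

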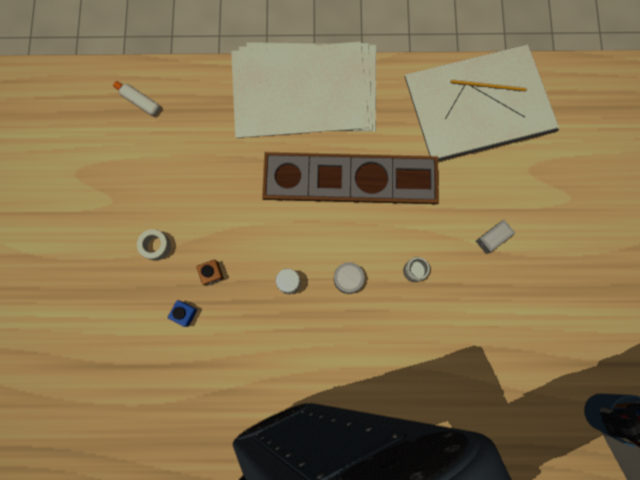

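View pics/side0.png

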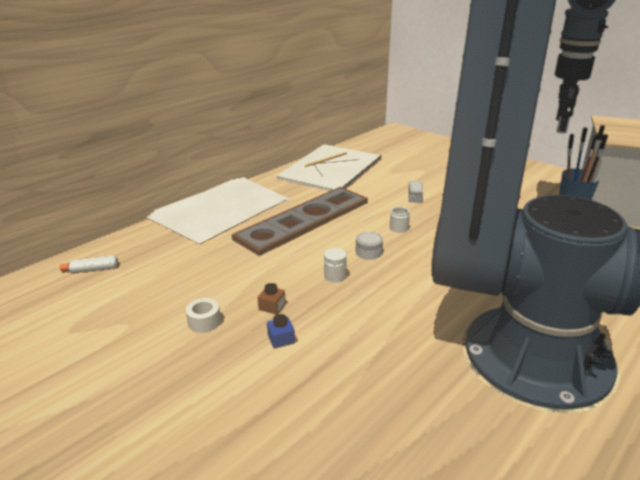

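Top view: tape (153,244), amber ink (209,271), blue bottle (182,313), lidded jar (288,281), tin (349,278), open jar (417,269), case (495,236). In the tray the places are jar (288,175), ink (329,177), tin (371,178) and case (413,179). There are look-alike pairs:
- **Round white:** (288,281) has a closed top, while (417,269) is open.
- **62 mm round:** (349,278) is closed, while (153,244) is a ring.
- **Bottles:** amber (209,271) is the one meant; blue (182,313) isn't.

I'll confirm these in an enlarged crop and measure.

```bash
cat > h.py <<'E'
import cv2,numpy as np
from rig import env
def cam(n):
    c=env.calibration(n); return np.array(c["camera_matrix"],float),cv2.Rodrigues(np.array(c["rvec"],float))[0],np.array(c["tvec"],float).ravel()
def ray(n,uv,z):
    K,R,t=cam(n); C=-R.T@t
    d=(R.T@np.linalg.inv(K)@np.c_[np.atleast_2d(uv),np.ones(len(np.atleast_2d(uv)))].T).T
    return C+d*((z-C[2])/d[:,2])[:,None]
def proj(n,p):
    K,R,t=cam(n); q=(R@np.array(p,float)+t)@K.T; return q[:2]/q[2]
def rect(n,cnt,z):
    w=ray(n,cnt.reshape(-1,2).astype(float),z)[:,:2].astype(np.float32)
    return cv2.minAreaRect(w)
E
python3 - <<'E'
from h import *
im=cv2.imread("pics/top0.png")
cv2.imwrite("pics/crop1.png",cv2.resize(im[140:335,130:525],None,fx=2,fy=2,interpolation=cv2.INTER_CUBIC))
S=4
big=cv2.resize(im,None,fx=S,fy=S,interpolation=cv2.INTER_CUBIC); hsv=cv2.cvtColor(big,cv2.COLOR_BGR2HSV)
for p in [(288,281),(296,281),(349,278),(495,236),(203,275),(209,271),(215,268),(250,270),(288,175),(308,162),(266,178)]:
    print(p,cv2.cvtColor(im,cv2.COLOR_BGR2HSV)[p[1],p[0]],end=" ")
print()
def pick(mask,name,uv,r,h):
    m=np.zeros_like(mask);x,y=uv
    m[(y-r)*S:(y+r)*S,(x-r)*S:(x+r)*S]=mask[(y-r)*S:(y+r)*S,(x-r)*S:(x+r)*S]
    cs,_=cv2.findContours(m,cv2.RETR_EXTERNAL,cv2.CHAIN_APPROX_NONE); c=max(cs,key=cv2.contourArea)
    c=(c+.5)/S-.5; c=c.astype(np.float32); M=cv2.moments(c); uvc=(M['m10']/M['m00'],M['m01']/M['m00'])
    print(name,np.round(uvc,1),ray("top",uvc,h/2)[0].round(1),"rect",[np.round(v,1) for v in rect("top",c,h)]); 
gray=(hsv[...,1]<70).astype(np.uint8)
pick(gray,"jar",(288,281),20,58);pick(gray,"tin",(349,278),24,38);pick(gray,"case",(495,236),26,36);pick(gray,"empty",(417,269),20,50)
pick(gray,"tape",(153,244),24,36)
dark=(hsv[...,2]<150).astype(np.uint8)
pick(dark,"ink",(209,271),19,40)
tr=(hsv[...,2]<130).astype(np.uint8)
m=np.zeros_like(tr);m[145*S:210*S,255*S:445*S]=tr[145*S:210*S,255*S:445*S]
c=max(cv2.findContours(m,0,1)[0],key=cv2.contourArea); print("tray",rect("top",(c+.5)/S-.5,16))
br=((hsv[...,1]>110)&(hsv[...,2]<130)).astype(np.uint8)
for n,uv in dict(jar=(288,175),ink=(329,177),tin=(371,178),case=(413,179)).items(): pick(br,"hole "+n,uv,18,32)
E
```

```text
(288, 281) [ 39  21 171] (296, 281) [ 39  24 172] (349, 278) [ 24  30 163] (495, 236) [ 23  31 149] (203, 275) [ 12 149  72] (209, 271) [20 29 26] (215, 268) [ 13 179 127] (250, 270) [ 18 125 167] (288, 175) [ 12 190  55] (308, 162) [14 43 77] (266, 178) [ 12 119  71] 
jar [287.6 280.6] [422.3  63.8  29. ] rect [array([419.1,  62.3]), array([48.7, 49.2]), np.float64(89.6)]
tin [348.8 277.5] [429.  -61.7  19. ] rect [array([426.9, -60.4]), array([61.4, 62. ]), np.float64(62.7)]
case [495.2 236.5] [ 513.4 -369.5   18. ] rect [array([ 509.8, -363.3]), array([36.7, 75.1]), np.float64(36.5)]
empty [416.4 269.1] [ 444.8 -200.7   25. ] rect [array([ 441.1, -196.1]), array([47.2, 52.1]), np.float64(43.2)]
tape [153.  244.3] [501.4 347.2  18. ] rect [array([498.7, 340.7]), array([69.6, 61. ]), np.float64(76.0)]
ink [211.6 272.4] [441.3 221.7  20. ] rect [array([439.3, 216.8]), array([52.9, 58.6]), np.float64(20.1)]
tray ((655.7369384765625, -76.11325073242188), (391.31494140625, 134.2213592529297), 88.20622253417969)
hole jar [287.6 175.6] [650.   66.1  16. ] rect [array([644.9,  65. ]), array([52.1, 52.5]), np.float64(57.3)]
hole ink [329.4 176.6] [647.1 -23.8  16. ] rect [array([642.2, -23.5]), array([48.6, 46.9]), np.float64(88.3)]
hole tin [371.1 177.8] [ 643.7 -113.3   16. ] rect [array([ 639. , -111.8]), array([66.6, 65.5]), np.float64(89.6)]
hole case [412.9 178.7] [ 641.  -202.9   16. ] rect [array([ 636.2, -200.2]), array([71.1, 41.4]), np.float64(88.5)]
```

View pics/crop1.png

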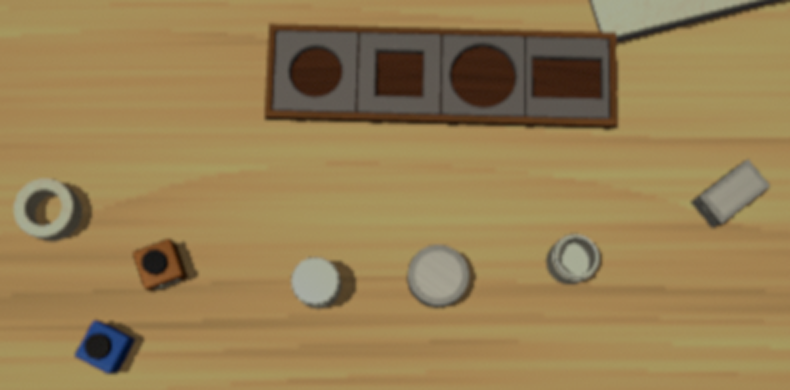

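The crop confirms it: the closed white lid at crop (315,282) is the paint jar, and the open one at (574,258) is the empty jar. The closed disc (438,275) is the tin and the ring (45,208) is the tape. The amber bottle is at (160,265) and the case at (732,193). Next I'll refine the case and ink yaw and cross-check with the side view.

```bash
python3 - <<'E'
from h import *
S=4
def load(n):
    im=cv2.imread(f"pics/{n}0.png"); b=cv2.resize(im,None,fx=S,fy=S,interpolation=cv2.INTER_CUBIC); return cv2.cvtColor(b,cv2.COLOR_BGR2HSV).astype(int)
def pick(n,mask,name,uv,r,z):
    mask=mask.astype(np.uint8);m=np.zeros_like(mask);x,y=uv
    m[(y-r)*S:(y+r)*S,(x-r)*S:(x+r)*S]=mask[(y-r)*S:(y+r)*S,(x-r)*S:(x+r)*S]
    m=cv2.morphologyEx(m,cv2.MORPH_OPEN,np.ones((5,5)))
    c=max(cv2.findContours(m,0,1)[0],key=cv2.contourArea); c=((c+.5)/S-.5).astype(np.float32)
    M=cv2.moments(c); u=(M['m10']/M['m00'],M['m01']/M['m00'])
    print(n,name,np.round(u,1),ray(n,u,z)[0].round(1),"rect",[np.round(v,1) for v in rect(n,c,z)])
H=load("top"); h,s,v=H[...,0],H[...,1],H[...,2]
for t in (110,125): pick("top",(s<70)&(v>t),"casetop",(495,236),24,36)
for t in (85,100):
  pick("top",((s>140)&(v>t)&(h<16))|((v<60)&(s<110)),"inktop",(209,271),18,34)
pick("top",(v<50)&(s<110),"cap",(208,271),9,50)
H=load("side"); h,s,v=H[...,0],H[...,1],H[...,2]
for n,uv,r,z in (("jar",(335,265),20,29),("tin",(369,245),20,19),("case",(415,191),15,18)): pick("side",s<75,n,uv,r,z)
pick("side",(v<50)&(s<120),"cap",(270,289),9,42)
pick("side",(v<120)&(s>110),"holejar",(262,235),14,10);pick("side",(v<120)&(s>110),"holetin",(316,209),14,10)
pick("side",(v<120)&(s>110),"holeink",(289,222),12,10);pick("side",(v<120)&(s>110),"holecase",(341,198),14,10)
E
```

```text
top casetop [497.2 235. ] [ 513.  -367.6   36. ] rect [array([ 513.1, -367.5]), array([36. , 64.4]), np.float64(36.5)]
top casetop [497.6 234.8] [ 513.4 -368.6   36. ] rect [array([ 513.5, -368. ]), array([32.6, 62.9]), np.float64(36.5)]
top inktop [208.1 271.6] [441.3 225.9  34. ] rect [array([441.2, 225.6]), array([41.4, 40.8]), np.float64(20.0)]
top inktop [208.5 272.2] [440.1 225.1  34. ] rect [array([441.5, 226.4]), array([40.2, 39.7]), np.float64(20.0)]
top cap [206.9 270.6] [441.2 224.9  50. ] rect [array([441.3, 225. ]), array([21.4, 21.2]), np.float64(2.0)]
side jar [334.9 264.3] [420.3  60.7  29. ] rect [array([421.7,  58. ]), array([ 51.5, 135.7]), np.float64(43.1)]
side tin [368.8 245. ] [427.  -62.7  19. ] rect [array([427.8, -65.5]), array([ 63.6, 124.9]), np.float64(40.1)]
side case [415.3 191.2] [ 512.3 -372.    18. ] rect [array([ 513.2, -374.8]), array([ 39.7, 141.9]), np.float64(35.2)]Traceback (most recent call last):
  File "<stdin>", line 19, in <module>
  File "<stdin>", line 9, in pick
ValueError: max() iterable argument is empty
```

```bash
cat >> h.py <<'E'
from scipy.spatial.transform import Rotation as Ro
def to(x,y,z,phi_deg,s=None):
    s=s or env.get_state(); R=Ro.from_quat(s["ee_rot"]); M=R.as_matrix()
    phi=np.degrees(np.arctan2(M[1,0],M[0,0])); tw=(phi-phi_deg+180)%360-180
    print("t",round(s["clock"],2),"tcp",np.round(s["tcp_pos"],1),"phi",round(phi,1),"| shift m",np.round(M.T@(np.array([x,y,z])-s["tcp_pos"])/1000,4),"twist",round(np.radians(tw),3),"q1,6",np.round(s["joint_pos"][[0,5]],2),"open",round(s["opening"],1))
E
python3 -c "
from h import *
to(421.5,63,110,0)"
```

```text
t 0.1 tcp [ 208.6 -481.4  230.7] phi 23.4 | shift m [ 0.4118 -0.4147  0.1213] twist 0.409 q1,6 [-1.16  1.57] open 85.3
```

```bash
python3 -m pendant '[0.412,-0.415,0.121,0.409,0.085,0.412,-0.415,0.121,0.409,0.085,0.412,-0.415,0.121,0.409,0.085,0.412,-0.415,0.121,0.409,0.085,0.412,-0.415,0.121,0.409,0.085,0.412,-0.415,0.121,0.409,0.085,0.412,-0.415,0.121,0.409,0.085,0.412,-0.415,0.121,0.409,0.085,0.412,-0.415,0.121,0.409,0.085,0.412,-0.415,0.121,0.409,0.085,0.412,-0.415,0.121,0.409,0.085,0.412,-0.415,0.121,0.409,0.085]' 60; python3 -c "
from h import *
to(421.5,63,110,0)"
```

```text
clock: 1.1
tcp_pos: [385.7, -27.5, 130.5]
ee_rot: [1.0, -0.0, 0.0, 0.0]
contact_force: [0.7, -0.2, 0.2]
opening: 85.3
gripper_force: 0.0
t 1.1 tcp [385.7 -27.5 130.5] phi -0.0 | shift m [ 0.0358 -0.0905  0.0206] twist -0.0 q1,6 [-0.07  3.07] open 85.3
```

```bash
python3 -m pendant '[0.036,-0.09,0.021,-0.785,0.085,0.036,-0.09,0.021,-0.785,0.085,0.036,-0.09,0.021,-0.785,0.085,0.036,-0.09,0.021,-0.785,0.085,0.036,-0.09,0.021,-0.785,0.085,0.036,-0.09,0.021,-0.785,0.085,0.036,-0.09,0.021,-0.785,0.085,0.036,-0.09,0.021,-0.785,0.085]'; python3 -c "
from h import *
to(421.5,63,20,45)"
```

```text
clock: 1.77
tcp_pos: [421.4, 60.5, 109.6]
ee_rot: [0.924, 0.383, -0.0, -0.0]
contact_force: [-0.1, -0.8, -0.1]
opening: 85.0
gripper_force: 0.0
t 1.77 tcp [421.4  60.5 109.6] phi 45.1 | shift m [ 0.0018 -0.0016  0.0896] twist 0.001 q1,6 [0.14 2.5 ] open 85.0
```

```bash
python3 -m pendant '[0.002,-0.002,0.03,0,0.085,0.002,-0.002,0.06,0,0.085,0.002,-0.002,0.088,0,0.085,0.002,-0.002,0.088,0,0.085,0.002,-0.002,0.088,0,0.03,0.002,-0.002,0.088,0,0.03,0.002,-0.002,0.088,0,0.03,0.002,-0.002,0.088,0,0.03,0.002,-0.002,0.088,0,0.03,0.002,-0.002,0.088,0,0.03,0.002,-0.002,0.088,0,0.03,0.002,-0.002,0.088,0,0.03]' 60; python3 -c "
from h import *
to(421.5,63,110,88)"
```

```text
clock: 2.77
tcp_pos: [422.9, 63.5, 23.8]
ee_rot: [0.924, 0.382, 0.002, 0.0]
contact_force: [-2.2, -0.3, 9.2]
opening: 46.1
gripper_force: 60.1
t 2.77 tcp [422.9  63.5  23.8] phi 44.9 | shift m [-0.0011 -0.0005 -0.0862] twist -0.752 q1,6 [0.15 2.51] open 46.1
```

```bash
python3 -m pendant '[0,0,-0.02,0,0.03,0,0,-0.05,0,0.03,0,0,-0.08,0,0.03,0,0,-0.08,0,0.03]'; python3 -c "
from h import *
to(652,66.5,100,88)"
```

```text
clock: 3.1
tcp_pos: [425.0, 63.7, 107.7]
ee_rot: [0.924, 0.382, 0.004, 0.001]
contact_force: [2.2, 0.8, -0.8]
opening: 46.0
gripper_force: 62.6
t 3.1 tcp [425.   63.7 107.7] phi 44.9 | shift m [0.1626 0.1584 0.0097] twist -0.751 q1,6 [0.15 2.51] open 46.0
```

```bash
python3 -m pendant '[0.025,0.024,0,-0.12,0.03,0.05,0.048,0,-0.24,0.03,0.075,0.072,0,-0.36,0.03,0.1,0.097,0,-0.48,0.03,0.125,0.121,0,-0.6,0.03,0.15,0.145,0.01,-0.72,0.03,0.163,0.158,0.01,-0.751,0.03,0.163,0.158,0.01,-0.751,0.03,0.163,0.158,0.01,-0.751,0.03]'; python3 - <<'E'
from h import *
to(652,66.5,60,88)
t=env.grab_frame("top");s=env.grab_frame("side")
a=cv2.resize(t[120:320,220:480],None,fx=1.5,fy=1.5,interpolation=cv2.INTER_CUBIC); b=cv2.resize(s[100:300,200:460],None,fx=1.5,fy=1.5,interpolation=cv2.INTER_CUBIC)
cv2.imwrite("pics/a1.png",np.hstack([a,b]))
E
```

```text
clock: 3.85
tcp_pos: [649.1, 66.6, 91.5]
ee_rot: [0.72, 0.694, -0.0, -0.0]
contact_force: [-0.7, -0.1, -1.8]
opening: 45.9
gripper_force: 62.5
t 3.85 tcp [649.1  66.6  91.5] phi 87.9 | shift m [0.     0.003  0.0315] twist -0.001 q1,6 [0.1  1.71] open 45.9
```

View pics/a1.png

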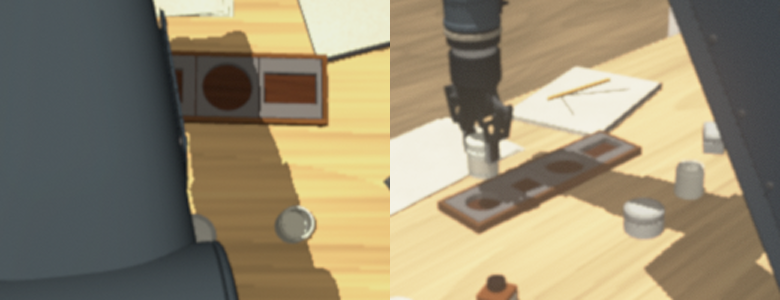

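The top view shows the arm hiding the jar place. In the side crop the jar hangs upright at (482,158), above the tray's jar end. I'll check the hole positions in the first side picture before lowering.

```bash
python3 - <<'E'
from h import *
S=4
im=cv2.resize(cv2.imread("pics/side0.png"),None,fx=S,fy=S,interpolation=cv2.INTER_CUBIC);H=cv2.cvtColor(im,cv2.COLOR_BGR2HSV).astype(int)
for n,p in dict(jar=(652,66.5,10),ink=(649,-24,10),tin=(645.6,-114,10),case=(642.8,-204,10)).items():
    u=proj("side",p); x,y=(u*S).astype(int); r=14*S
    m=((H[...,1]>120)&(H[...,2]<110)).astype(np.uint8); w=np.zeros_like(m); w[y-r:y+r,x-r:x+r]=m[y-r:y+r,x-r:x+r]
    k,l,st,ce=cv2.connectedComponentsWithStats(w); i=l[y,x]
    c=(ce[i]+.5)/S-.5; print(n,u.round(1),H[y,x],"cent",c.round(1),st[i],ray("side",c,10)[0].round(1))
E
```

```text
jar [261.1 235.6] [ 12 107 105] cent [319.5 239.5] [      0       0    2560    1920 4915200] [537.  -15.1  10. ]
ink [289.3 222.6] [ 12 105 102] cent [319.5 239.5] [      0       0    2560    1920 4915200] [537.  -15.1  10. ]
tin [315.3 210.6] [ 12 104 101] cent [319.5 239.5] [      0       0    2560    1920 4915200] [537.  -15.1  10. ]
case [339.1 199.6] [ 12 105 100] cent [319.5 239.5] [      0       0    2560    1920 4915200] [537.  -15.1  10. ]
```

```bash
python3 - <<'E'
from h import *
S=4
im=cv2.resize(cv2.imread("pics/side0.png"),None,fx=S,fy=S,interpolation=cv2.INTER_CUBIC);H=cv2.cvtColor(im,cv2.COLOR_BGR2HSV).astype(int)
for n,p in dict(jar=(652,66.5,10),ink=(649,-24,10),tin=(645.6,-114,10),case=(642.8,-204,10)).items():
    u=proj("side",p); x,y=(u*S).astype(int); r=15*S
    for t in (72,85):
        m=((H[...,1]>t)).astype(np.uint8); w=np.zeros_like(m); w[y-r:y+r,x-r:x+r]=m[y-r:y+r,x-r:x+r]
        k,l,st,ce=cv2.connectedComponentsWithStats(w,connectivity=4); i=l[y,x]
        c=(ce[i]+.5)/S-.5; print(n,u.round(1),"cent",c.round(1),st[i]//S,ray("side",c,10)[0].round(1))
E
```

```text
jar [261.1 235.6] cent [261.9 235.6] [252 232  20   7 455] [650.7  65.2  10. ]
jar [261.1 235.6] cent [261.9 235.6] [252 232  20   6 377] [650.6  65.1  10. ]
ink [289.3 222.6] cent [290.  222.6] [281 218  17   8 371] [647.8 -25.   10. ]
ink [289.3 222.6] cent [290.  222.6] [282 219  16   8 302] [647.7 -24.9  10. ]
tin [315.3 210.6] cent [315.9 210.6] [304 207  24   8 603] [ 644.7 -115.2   10. ]
tin [315.3 210.6] cent [315.9 210.6] [304 207  23   7 512] [ 644.6 -115.2   10. ]
case [339.1 199.6] cent [339.8 199.4] [330 195  19   9 374] [ 642.  -205.8   10. ]
case [339.1 199.6] cent [339.8 199.5] [331 195  17   8 292] [ 641.8 -205.5   10. ]
```

```bash
python3 -m pendant '[0,0.002,0.02,0,0.03,0,0.002,0.04,0,0.03,0,0.002,0.055,0,0.03,0,0.002,0.059,0,0.03,0,0.002,0.06,0,0.03,0,0.002,0.06,0,0.03]'; python3 -c "
from h import *
to(651.5,66,28,88)"
```

```text
clock: 4.45
tcp_pos: [650.4, 66.7, 32.8]
ee_rot: [0.719, 0.695, 0.0, 0.0]
contact_force: [0.1, 0.6, -1.3]
opening: 46.1
gripper_force: 62.5
t 4.45 tcp [650.4  66.7  32.8] phi 88.0 | shift m [-0.0006  0.0011  0.0048] twist -0.0 q1,6 [0.1  1.71] open 46.1
```

```bash
python3 -m pendant '[0,0.001,0.002,0,0.03,0,0.001,0.0035,0,0.03,0,0.001,0.0045,0,0.03,0,0.001,0.0045,0,0.03]'; python3 -c "
from h import *
to(651.5,66,28,88)"
```

```text
clock: 4.78
tcp_pos: [652.1, 66.6, 27.9]
ee_rot: [0.719, 0.695, 0.0, 0.0]
contact_force: [1.1, -0.7, 0.5]
opening: 45.8
gripper_force: 62.7
t 4.78 tcp [652.1  66.6  27.9] phi 88.0 | shift m [-0.0006 -0.0006 -0.0001] twist -0.0 q1,6 [0.1  1.71] open 45.8
```

```bash
python3 -m pendant '[0,0,0.0005,0,0.03,0,0,0.001,0,0.03,0,0,0.0015,0,0.03,0,0,0.0015,0,0.03]'
```

```text
clock: 5.12
tcp_pos: [652.1, 66.6, 27.8]
ee_rot: [0.719, 0.695, 0.001, 0.001]
contact_force: [-3.8, -1.6, 14.0]
opening: 45.9
gripper_force: 64.1
```

```bash
python3 -m pendant '[0,0,-0.001,0,0.085,0,0,-0.001,0,0.085,0,0,-0.001,0,0.085,0,0,-0.001,0,0.085,0,0,-0.001,0,0.085,0,0,-0.03,0,0.085,0,0,-0.06,0,0.085,0,0,-0.09,0,0.085,0,0,-0.09,0,0.085]'; python3 -c "
from h import *
to(428,-62.3,90,60)"
```

```text
clock: 5.87
tcp_pos: [654.5, 66.9, 121.9]
ee_rot: [0.719, 0.695, 0.003, 0.002]
contact_force: [0.5, -0.7, 0.7]
opening: 84.7
gripper_force: 0.0
t 5.87 tcp [654.5  66.9 121.9] phi 88.0 | shift m [-0.1371 -0.2221  0.0299] twist 0.489 q1,6 [0.1  1.71] open 84.7
```

```bash
python3 -m pendant '[-0.137,-0.222,0.03,0,0.085,-0.137,-0.222,0.03,0,0.085,-0.137,-0.222,0.03,0,0.085,-0.137,-0.222,0.03,0,0.085,-0.137,-0.222,0.03,0,0.085,-0.137,-0.222,0.03,0,0.085,-0.137,-0.222,0.03,0,0.085,-0.137,-0.222,0.03,0,0.085,-0.137,-0.222,0.03,0,0.085]'; python3 - <<'E'
from h import *
to(428,-62.3,20,88)
t=env.grab_frame("top")
cv2.imwrite("pics/a2.png",cv2.resize(t[140:335,130:525],None,fx=2,fy=2,interpolation=cv2.INTER_CUBIC))
E
```

```text
clock: 6.62
tcp_pos: [425.4, -62.9, 86.2]
ee_rot: [0.72, 0.694, 0.001, 0.0]
contact_force: [0.9, 0.5, 0.3]
opening: 85.1
gripper_force: 0.0
t 6.62 tcp [425.4 -62.9  86.2] phi 87.9 | shift m [0.0007 0.0024 0.0662] twist -0.001 q1,6 [-0.15  1.46] open 85.1
```

View pics/a2.png

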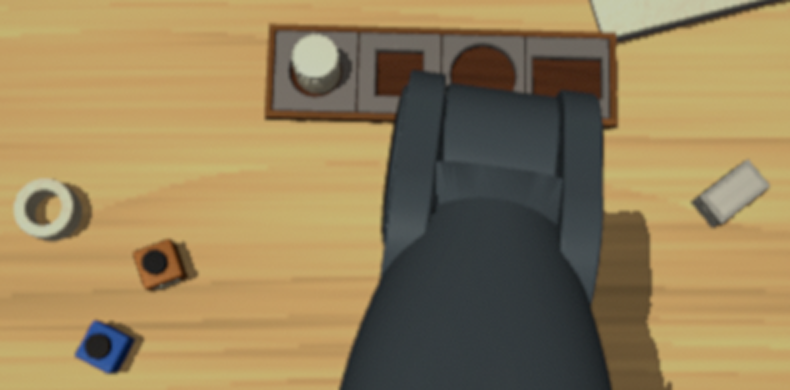

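The picture shows the jar at crop (316,65), standing upright in its round place. Now the tin.

```bash
python3 -m pendant '[0.001,0.002,0.03,0,0.085,0.001,0.002,0.055,0,0.085,0.001,0.002,0.07,0,0.085,0.001,0.002,0.07,0,0.085,0.001,0.002,0.07,0,0.045,0.001,0.002,0.07,0,0.045,0.001,0.002,0.07,0,0.045,0.001,0.002,0.07,0,0.045,0.001,0.002,0.07,0,0.045,0.001,0.002,0.07,0,0.045,0.001,0.002,0.07,0,0.045]' 60; python3 -c "
from h import *
to(428,-62,110,88)"
```

```text
clock: 7.58
tcp_pos: [428.4, -61.4, 17.2]
ee_rot: [0.719, 0.695, 0.001, 0.001]
contact_force: [-0.2, 2.1, 7.0]
opening: 60.1
gripper_force: 64.8
t 7.58 tcp [428.4 -61.4  17.2] phi 88.0 | shift m [-0.0005 -0.0001 -0.0928] twist 0.0 q1,6 [-0.14  1.46] open 60.1
```

```bash
python3 -m pendant '[0,0,-0.015,0,0.045,0,0,-0.035,0,0.045,0,0,-0.06,0,0.045,0.01,0.03,-0.07,0,0.045,0.02,0.065,-0.07,0,0.045,0.03,0.1,-0.07,0,0.045,0.035,0.135,-0.07,0,0.045,0.04,0.17,-0.07,0,0.045,0.044,0.2,-0.07,0,0.045,0.044,0.21,-0.07,0,0.045,0.044,0.21,-0.07,0,0.045,0.044,0.21,-0.07,0,0.045]'; python3 - <<'E'
from h import *
to(645,-113.7,21,88)
s=env.grab_frame("side")
cv2.imwrite("pics/a3.png",cv2.resize(s[130:280,220:440],None,fx=3,fy=3,interpolation=cv2.INTER_CUBIC))
E
```

```text
clock: 8.58
tcp_pos: [638.4, -24.9, 85.7]
ee_rot: [0.719, 0.695, -0.0, -0.0]
contact_force: [-0.4, 0.7, -1.6]
opening: 59.9
gripper_force: 65.8
t 8.58 tcp [638.4 -24.9  85.7] phi 88.0 | shift m [-0.0885  0.0097  0.0647] twist 0.0 q1,6 [-0.04  1.57] open 59.9
```

View pics/a3.png

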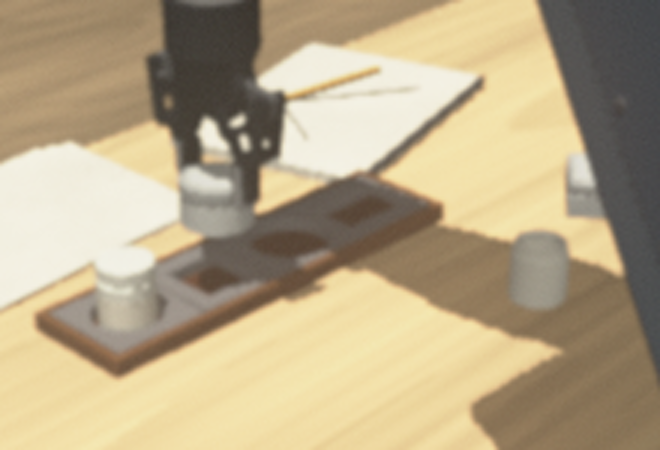

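The jar stands in its place at (127,290) and the tin hangs level at (215,200). I moved 90 mm the wrong way in y, so I'll correct that and then lower.

```bash
python3 -m pendant '[-0.03,0.004,0,0,0.045,-0.06,0.008,0,0,0.045,-0.089,0.01,0,0,0.045,-0.089,0.01,0,0,0.045,-0.089,0.01,0,0,0.045,-0.089,0.01,0.02,0,0.045,-0.089,0.01,0.04,0,0.045,-0.089,0.01,0.05,0,0.045,-0.089,0.01,0.055,0,0.045,-0.089,0.01,0.055,0,0.045,-0.089,0.01,0.055,0,0.045]'; python3 -c "
from h import *
to(645,-113.7,21,88)"
```

```text
clock: 9.55
tcp_pos: [645.4, -113.8, 31.4]
ee_rot: [0.719, 0.695, 0.0, 0.0]
contact_force: [0.9, -0.3, -1.7]
opening: 60.0
gripper_force: 65.8
t 9.55 tcp [ 645.4 -113.8   31.4] phi 88.0 | shift m [ 0.0001 -0.0004  0.0104] twist 0.0 q1,6 [-0.17  1.43] open 60.0
```

```bash
python3 -m pendant '[0,0,0.003,0,0.045,0,0,0.006,0,0.045,0,0,0.008,0,0.045,0,0,0.009,0,0.045,0,0,0.009,0,0.045]'; python3 -m pendant '[0,0,0.0005,0,0.045,0,0,0.001,0,0.045,0,0,0.0015,0,0.045,0,0,0.0015,0,0.045]'
```

```text
clock: 9.97
tcp_pos: [645.2, -114.3, 21.7]
ee_rot: [0.719, 0.695, -0.0, -0.0]
contact_force: [-0.4, -0.6, -1.5]
opening: 59.6
gripper_force: 65.8
clock: 10.3
tcp_pos: [645.4, -114.3, 21.2]
ee_rot: [0.719, 0.695, 0.0, 0.0]
contact_force: [-2.4, 0.9, 6.2]
opening: 60.2
gripper_force: 66.6
```

Seated (contact at 21.2 ≈ 17.2 + 4). Release and retreat, then go to the ink bottle.

```bash
python3 -m pendant '[0,0,0,0,0.085,0,0,0,0,0.085,0,0,0,0,0.085,0,0,0,0,0.085,0,0,-0.03,0,0.085,0,0,-0.06,0,0.085,0,0,-0.09,0,0.085,0,0,-0.09,0,0.085]'; python3 -c "
from h import *
to(441.2,225.5,100,110)"
```

```text
clock: 10.97
tcp_pos: [648.3, -114.9, 116.5]
ee_rot: [0.719, 0.695, 0.003, 0.003]
contact_force: [1.4, -0.4, 0.3]
opening: 84.9
gripper_force: 0.0
t 10.97 tcp [ 648.3 -114.9  116.5] phi 88.0 | shift m [ 0.3329 -0.219   0.0143] twist -0.384 q1,6 [-0.18  1.43] open 84.9
```

```bash
python3 -m pendant '[0.333,-0.219,0.014,-0.384,0.085,0.333,-0.219,0.014,-0.384,0.085,0.333,-0.219,0.014,-0.384,0.085,0.333,-0.219,0.014,-0.384,0.085,0.333,-0.219,0.014,-0.384,0.085,0.333,-0.219,0.014,-0.384,0.085,0.333,-0.219,0.014,-0.384,0.085,0.333,-0.219,0.014,-0.384,0.085,0.333,-0.219,0.014,-0.384,0.085,0.333,-0.219,0.014,-0.384,0.085,0.333,-0.219,0.014,-0.384,0.085,0.333,-0.219,0.014,-0.384,0.085]'; python3 - <<'E'
from h import *
to(441.2,225.5,18,110)
t=env.grab_frame("top");s=env.grab_frame("side")
a=cv2.resize(t[140:340,130:480],None,fx=1.6,fy=1.6,interpolation=cv2.INTER_CUBIC)
b=cv2.resize(s[170:350,180:400],None,fx=1.5,fy=1.5,interpolation=cv2.INTER_CUBIC)
c=np.zeros((600,560,3),np.uint8);c[:320]=a;c[325:325+270,:330]=b
cv2.imwrite("pics/a4.png",c)
E
```

```text
clock: 11.97
tcp_pos: [437.5, 227.2, 96.4]
ee_rot: [0.572, 0.82, 0.0, 0.0]
contact_force: [-0.8, -0.1, -1.1]
opening: 85.2
gripper_force: 0.0
t 11.97 tcp [437.5 227.2  96.4] phi 110.2 | shift m [-0.0029  0.0029  0.0784] twist 0.003 q1,6 [0.48 1.7 ] open 85.2
```

View pics/a4.png

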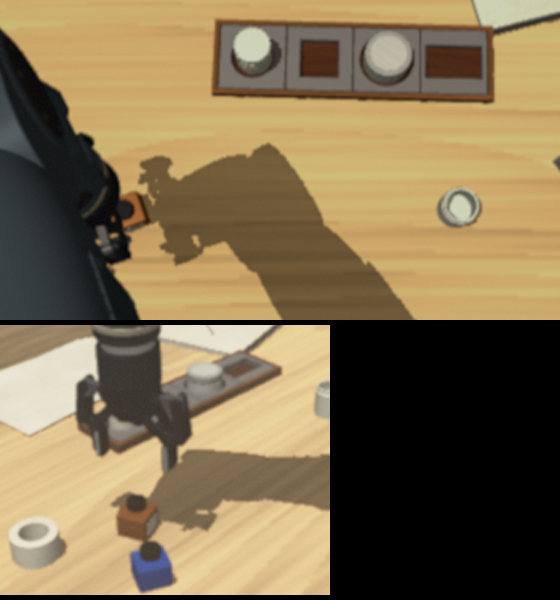

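Both the jar (253,50) and the tin (389,57) sit in their places. The gripper is over the amber bottle, side crop (138,518), and the blue one is clear at (151,570).

```bash
python3 -m pendant '[-0.003,0.003,0.03,0,0.085,-0.003,0.003,0.06,0,0.085,-0.003,0.003,0.08,0,0.085,-0.003,0.003,0.081,0,0.085,-0.003,0.003,0.081,0,0.025,-0.003,0.003,0.081,0,0.025,-0.003,0.003,0.081,0,0.025,-0.003,0.003,0.081,0,0.025,-0.003,0.003,0.081,0,0.025,-0.003,0.003,0.081,0,0.025,-0.003,0.003,0.081,0,0.025,-0.003,0.003,0.081,0,0.025]' 60; python3 -c "
from h import *
to(441.2,225.5,110,110)"
```

```text
clock: 13.07
tcp_pos: [443.1, 224.7, 17.1]
ee_rot: [0.574, 0.819, 0.001, 0.001]
contact_force: [0.1, -1.5, 5.8]
opening: 40.3
gripper_force: 60.6
t 13.07 tcp [443.1 224.7  17.1] phi 110.0 | shift m [ 0.0014 -0.0012 -0.0929] twist -0.0 q1,6 [0.47 1.69] open 40.3
```

```bash
python3 -m pendant '[0,0,-0.015,0,0.025,0,0,-0.04,0,0.025,0,0,-0.07,0,0.025,0,0,-0.095,0,0.025,0,0,-0.095,0,0.025]'; python3 -c "
from h import *
to(648.4,-25.2,100,88.1)"
```

```text
clock: 13.48
tcp_pos: [444.6, 225.7, 115.9]
ee_rot: [0.574, 0.819, 0.004, 0.002]
contact_force: [1.0, 0.3, -0.1]
opening: 40.6
gripper_force: 61.3
t 13.48 tcp [444.6 225.7 115.9] phi 110.0 | shift m [-0.3055  0.1055  0.0165] twist 0.382 q1,6 [0.47 1.69] open 40.6
```

```bash
python3 -m pendant '[-0.03,0.01,0,0.04,0.025,-0.065,0.022,0,0.08,0.025,-0.1,0.034,0,0.12,0.025,-0.135,0.046,0,0.17,0.025,-0.17,0.058,0,0.22,0.025,-0.205,0.07,0,0.27,0.025,-0.24,0.082,0.01,0.32,0.025,-0.275,0.094,0.016,0.37,0.025,-0.305,0.105,0.016,0.382,0.025,-0.305,0.105,0.016,0.382,0.025,-0.305,0.105,0.016,0.382,0.025,-0.305,0.105,0.016,0.382,0.025]'; python3 -c "
from h import *
to(648.4,-25.2,31,88.1)"
```

```text
clock: 14.48
tcp_pos: [644.4, -26.3, 94.3]
ee_rot: [0.719, 0.695, -0.0, -0.0]
contact_force: [-0.3, 0.5, -1.8]
opening: 40.5
gripper_force: 61.2
t 14.48 tcp [644.4 -26.3  94.3] phi 88.1 | shift m [0.0012 0.004  0.0633] twist -0.0 q1,6 [-0.04  1.56] open 40.5
```

```bash
python3 -m pendant '[0.001,0.004,0.02,0,0.025,0.001,0.004,0.04,0,0.025,0.001,0.004,0.055,0,0.025,0.001,0.004,0.063,0,0.025,0.001,0.004,0.063,0,0.025,0.001,0.004,0.063,0,0.025]'; python3 -c "
from h import *
to(648.4,-25.2,21,88.1)"
```

```text
clock: 14.98
tcp_pos: [648.6, -24.7, 31.8]
ee_rot: [0.718, 0.696, -0.0, -0.0]
contact_force: [-0.0, -0.2, -0.6]
opening: 40.4
gripper_force: 61.3
t 14.98 tcp [648.6 -24.7  31.8] phi 88.2 | shift m [-0.0005 -0.0002  0.0108] twist 0.001 q1,6 [-0.04  1.56] open 40.4
```

```bash
python3 -m pendant '[0,0,0.003,0,0.025,0,0,0.006,0,0.025,0,0,0.008,0,0.025,0,0,0.0095,0,0.025,0,0,0.0095,0,0.025]'; python3 -m pendant '[0,0,0.0005,0,0.025,0,0,0.001,0,0.025,0,0,0.0015,0,0.025,0,0,0.002,0,0.025,0,0,0.002,0,0.025]'
```

```text
clock: 15.4
tcp_pos: [648.8, -25.6, 21.7]
ee_rot: [0.719, 0.695, -0.0, -0.0]
contact_force: [-0.6, -0.6, -1.2]
opening: 40.8
gripper_force: 61.3
clock: 15.82
tcp_pos: [649.0, -25.6, 21.1]
ee_rot: [0.719, 0.695, 0.0, 0.0]
contact_force: [-3.7, -0.7, 9.3]
opening: 40.6
gripper_force: 62.4
```

```bash
python3 -m pendant '[0,0,0,0,0.085,0,0,0,0,0.085,0,0,0,0,0.085,0,0,0,0,0.085,0,0,0,0,0.085,0,0,-0.03,0,0.085,0,0,-0.06,0,0.085,0,0,-0.09,0,0.085,0,0,-0.09,0,0.085]'; python3 -c "
from h import *
to(513,-370,95,126.5)"
```

```text
clock: 16.57
tcp_pos: [651.9, -25.6, 115.9]
ee_rot: [0.719, 0.695, 0.003, 0.003]
contact_force: [-0.2, 0.2, -0.4]
opening: 85.3
gripper_force: 0.0
t 16.57 tcp [651.9 -25.6 115.9] phi 88.1 | shift m [-0.3488 -0.1277  0.0198] twist -0.67 q1,6 [-0.04  1.56] open 85.3
```

```bash
python3 -m pendant '[-0.349,-0.128,0.02,-0.67,0.085,-0.349,-0.128,0.02,-0.67,0.085,-0.349,-0.128,0.02,-0.67,0.085,-0.349,-0.128,0.02,-0.67,0.085,-0.349,-0.128,0.02,-0.67,0.085,-0.349,-0.128,0.02,-0.67,0.085,-0.349,-0.128,0.02,-0.67,0.085,-0.349,-0.128,0.02,-0.67,0.085,-0.349,-0.128,0.02,-0.67,0.085,-0.349,-0.128,0.02,-0.67,0.085,-0.349,-0.128,0.02,-0.67,0.085,-0.349,-0.128,0.02,-0.67,0.085]'; python3 - <<'E'
from h import *
to(513,-370,15,126.5)
t=env.grab_frame("top");s=env.grab_frame("side")
a=cv2.resize(t[140:300,230:530],None,fx=2,fy=2,interpolation=cv2.INTER_CUBIC)
b=cv2.resize(s[110:250,220:470],None,fx=1.9,fy=1.9,interpolation=cv2.INTER_CUBIC)
c=np.zeros((600,600,3),np.uint8);c[:320]=a;c[325:325+266,:475]=b
cv2.imwrite("pics/a5.png",c)
E
```

```text
clock: 17.57
tcp_pos: [509.3, -370.0, 89.5]
ee_rot: [0.451, 0.893, 0.0, -0.0]
contact_force: [0.7, 1.0, -1.0]
opening: 85.0
gripper_force: 0.0
t 17.57 tcp [ 509.3 -370.    89.5] phi 126.4 | shift m [-0.0022  0.003   0.0745] twist -0.001 q1,6 [-0.63  0.31] open 85.0
```

View pics/a5.png

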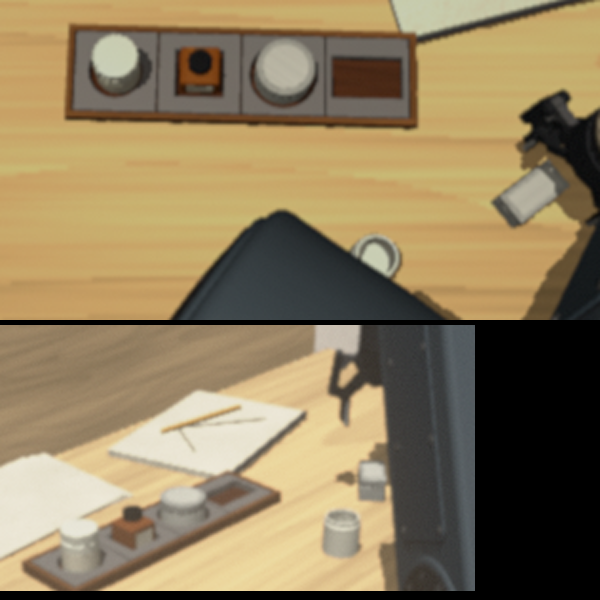

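The ink bottle sits square in its cut-out at (200,68). The case is at (530,193) with the gripper above it.

```bash
python3 -m pendant '[-0.002,0.003,0.03,0,0.085,-0.002,0.003,0.055,0,0.085,-0.002,0.003,0.073,0,0.085,-0.002,0.003,0.075,0,0.085,-0.002,0.003,0.075,0,0.02,-0.002,0.003,0.075,0,0.02,-0.002,0.003,0.075,0,0.02,-0.002,0.003,0.075,0,0.02,-0.002,0.003,0.075,0,0.02,-0.002,0.003,0.075,0,0.02,-0.002,0.003,0.075,0,0.02,-0.002,0.003,0.075,0,0.02]' 60; python3 -c "
from h import *
to(513,-369.5,110,126.5)"
```

```text
clock: 18.67
tcp_pos: [514.1, -370.4, 16.6]
ee_rot: [0.45, 0.893, 0.0, 0.001]
contact_force: [0.4, 1.1, 5.6]
opening: 34.4
gripper_force: 61.2
t 18.67 tcp [ 514.1 -370.4   16.6] phi 126.5 | shift m [ 0.0012 -0.0002 -0.0934] twist -0.0 q1,6 [-0.62  0.31] open 34.4
```

```bash
python3 -m pendant '[0,0,-0.015,0,0.02,0,0,-0.04,0,0.02,0,0,-0.065,0,0.02,0,0,-0.08,0,0.02,0,0,-0.08,0,0.02]'; python3 -c "
from h import *
to(642.4,-205.5,90,88.1)"
```

```text
clock: 19.08
tcp_pos: [514.8, -371.2, 99.0]
ee_rot: [0.45, 0.893, -0.0, 0.003]
contact_force: [0.2, -1.1, -1.5]
opening: 34.7
gripper_force: 60.3
t 19.08 tcp [ 514.8 -371.2   99. ] phi 126.5 | shift m [0.0574 0.2011 0.0091] twist 0.67 q1,6 [-0.62  0.31] open 34.7
```

```bash
python3 -m pendant '[0.008,0.028,0,0.09,0.02,0.016,0.056,0,0.18,0.02,0.024,0.084,0,0.28,0.02,0.032,0.112,0,0.38,0.02,0.04,0.14,0,0.48,0.02,0.048,0.17,0.005,0.58,0.02,0.057,0.201,0.009,0.67,0.02,0.057,0.201,0.009,0.67,0.02,0.057,0.201,0.009,0.67,0.02,0.057,0.201,0.009,0.67,0.02]'; python3 -c "
from h import *
to(642.4,-205.5,31,88.1)"
```

```text
clock: 19.92
tcp_pos: [640.2, -204.4, 85.0]
ee_rot: [0.718, 0.696, -0.0, -0.001]
contact_force: [0.3, -0.2, -2.3]
opening: 34.7
gripper_force: 60.4
t 19.92 tcp [ 640.2 -204.4   85. ] phi 88.2 | shift m [-0.001   0.0023  0.054 ] twist 0.002 q1,6 [-0.31  1.29] open 34.7
```

```bash
python3 -m pendant '[-0.001,0.002,0.02,0.002,0.02,-0.001,0.002,0.04,0.002,0.02,-0.001,0.002,0.05,0.002,0.02,-0.001,0.002,0.054,0.002,0.02,-0.001,0.002,0.054,0.002,0.02,-0.001,0.002,0.054,0.002,0.02]'; python3 -c "
from h import *
to(642.4,-205.5,20.6,88.1)"
```

```text
clock: 20.42
tcp_pos: [642.7, -206.2, 32.4]
ee_rot: [0.72, 0.694, 0.0, 0.0]
contact_force: [-0.1, -0.5, -1.8]
opening: 34.8
gripper_force: 60.5
t 20.42 tcp [ 642.7 -206.2   32.4] phi 88.0 | shift m [ 0.0007 -0.0003  0.0118] twist -0.002 q1,6 [-0.31  1.3 ] open 34.8
```

```bash
python3 -m pendant '[0.001,0,0.003,0,0.02,0.001,0,0.006,0,0.02,0.001,0,0.009,0,0.02,0.001,0,0.0105,0,0.02,0.001,0,0.0105,0,0.02]'; python3 -m pendant '[0,0,0.0005,0,0.02,0,0,0.001,0,0.02,0,0,0.0015,0,0.02,0,0,0.002,0,0.02,0,0,0.002,0,0.02]'
```

```text
clock: 20.83
tcp_pos: [642.5, -204.4, 20.9]
ee_rot: [0.719, 0.695, -0.0, -0.0]
contact_force: [0.2, 0.3, -2.2]
opening: 34.4
gripper_force: 60.5
clock: 21.25
tcp_pos: [642.8, -204.5, 20.6]
ee_rot: [0.719, 0.695, 0.0, 0.0]
contact_force: [-3.9, 2.2, 9.0]
opening: 34.7
gripper_force: 61.6
```

```bash
python3 -m pendant '[0,0,0,0,0.085,0,0,0,0,0.085,0,0,0,0,0.085,0,0,0,0,0.085,0,0,0,0,0.085,0,0,-0.03,0,0.085,0,0,-0.06,0,0.085,0,0,-0.09,0,0.085,0,0,-0.12,0,0.085]'; python3 -m pendant '[-0.22,-0.15,-0.03,0,0.085,-0.22,-0.15,-0.03,0,0.085,-0.22,-0.15,-0.03,0,0.085,-0.22,-0.15,-0.03,0,0.085,-0.22,-0.15,-0.03,0,0.085,-0.22,-0.15,-0.03,0,0.085,-0.22,-0.15,-0.03,0,0.085,-0.22,-0.15,-0.03,0,0.085,-0.22,-0.15,-0.03,0,0.085]'; python3 - <<'E'
from h import *
t=env.grab_frame("top");s=env.grab_frame("side")
a=cv2.resize(t[140:335,130:525],None,fx=1.5,fy=1.5,interpolation=cv2.INTER_CUBIC)
b=cv2.resize(s[150:300,200:440],None,fx=1.9,fy=1.9,interpolation=cv2.INTER_CUBIC)
c=np.zeros((600,600,3),np.uint8);c[:a.shape[0],:a.shape[1]]=a;c[300:300+b.shape[0],:b.shape[1]]=b
cv2.imwrite("pics/a6.png",c)
E
```

```text
clock: 22.0
tcp_pos: [642.5, -204.5, 140.5]
ee_rot: [0.719, 0.695, -0.0, -0.0]
contact_force: [0.8, -0.8, 0.5]
opening: 85.6
gripper_force: 0.0
clock: 22.75
tcp_pos: [484.5, -420.1, 169.3]
ee_rot: [0.72, 0.694, 0.0, 0.0]
contact_force: [-0.3, 0.7, 0.2]
opening: 85.1
gripper_force: 0.0
```

View pics/a6.png

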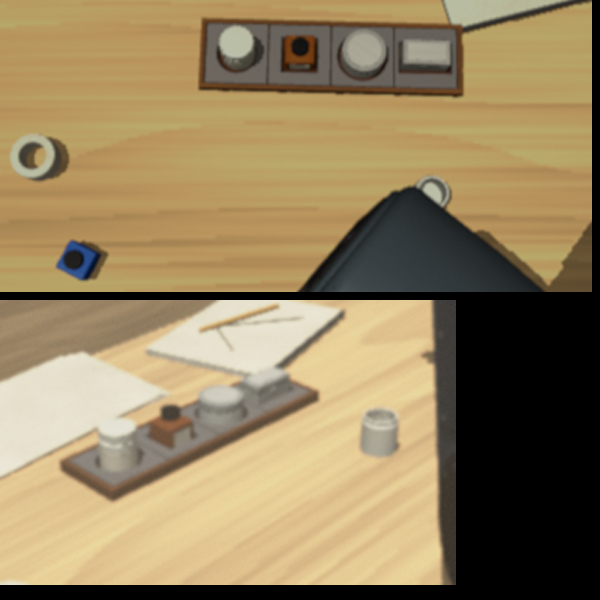

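All four pieces stand in their own places: jar (237,47), ink (299,52), tin (363,53) and case (427,54). The tape, the open jar and the blue bottle look unmoved. Handing in.

```bash
python3 -c "
from rig import env
print(env.job_done())"
```

```text
the job is handed in; nothing more can be done
None
```

The jar, tin, ink bottle and case are packed upright in their own tray cut-outs, the empty jar and tape were left where they stood, and the job was handed in at about 23 s; no verdict came back.

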